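Fill the service-kit rack in number order

TASK

The blue kit rack's pockets are numbered by the dots beside them, and pocket one is already filled. Carry on in order: first stand the tallest steel canister with the two copper stubs upright in pocket two, then the shortest one upright in pocket three, each lowered until its foot is in the pocket before you let go. Leave the canister in pocket one, and the capacitor and oil bottle standing among the parts, where they are.

Things in the scene. Friction and masses are not known exactly. Their poses are not given: they have to be found in the camera images.
- tall: The tallest steel canister (suction accumulator): an upright dark steel cylinder 42 mm in diameter, 135 mm tall to its shoulder (the top 8 mm slope inward), with two 9 mm black-capped copper pipe stubs side by side on top, 20 mm taller still; about 0.3 kg. Origin: centre of its flat underside; z along its axis, up. Starts standing loose on the counter to the robot's right.
- short: The shortest steel canister (suction accumulator): an upright dark steel cylinder 42 mm in diameter, 85 mm tall to its shoulder (the top 8 mm slope inward), with two 9 mm black-capped copper pipe stubs side by side on top, 20 mm taller still; about 0.3 kg. Origin: centre of its flat underside; z along its axis, up. Starts standing loose on the counter to the robot's right.
- rack: Fixed blue plastic kit rack, 92 mm (its x) by 290 mm (its y) and 35 mm high, with three square pockets in a row along its y, 90 mm between centres, each 58 mm wide and 30 mm deep (floor 5 mm above the counter). White strips with one, two and three black dots lie beside the pockets on its -x edge. Origin: centre of its underside; turned up to 0.6 rad about the vertical from having its x along the world's x. Pocket one (one dot) is at its +y end, pocket three at its -y end.
- pocket2 (a point): Centre of the floor of pocket two (two dots), the rack's middle pocket, 30 mm below the rack's top face. Axes as the rack's.
- pocket3 (a point): Centre of the floor of pocket three (three dots), the pocket at the rack's -y end, 30 mm below the rack's top face. Axes as the rack's.
- middle: The middle-sized steel canister (suction accumulator): an upright dark steel cylinder 42 mm in diameter, 110 mm tall to its shoulder (the top 8 mm slope inward), with two 9 mm black-capped copper pipe stubs side by side on top, 20 mm taller still; about 0.3 kg. Origin: centre of its flat underside; z along its axis, up. Already stands in pocket one; stays there.
- capacitor: Bystander: bright aluminium motor capacitor, a plain can 45 mm in diameter and 95 mm tall with two 12 mm flat brass blades on top. Loose, upright among the canisters. Origin: centre of its underside.
- oil: Bystander: amber glass oil bottle with a black cap, 46 mm in diameter and 115 mm tall. Loose, upright among the canisters. Origin: centre of its underside.
Mind the look-alikes: they are no part of the job. What is shaped like the tall but red is not meant. What is shaped like the short but green is not meant.

How it is judged (in metres and radians):
On the way, in this order (a step that is already met when the one before it is completed fails the run):
1. the tallest canister stands in pocket two, released (horizontal distance between tall and pocket2 below 0.015 m and z of tall in the frame of pocket2 between -0.008 and 0.008 m and angle between tall's own z axis and vertical below 0.15 rad and contact force between tall and the fingers below 0.05 N and linear speed of tall below 0.03 m/s), for 0.2 s.
2. then the shortest canister stands in pocket three, released (horizontal distance between short and pocket3 below 0.015 m and z of short in the frame of pocket3 between -0.008 and 0.008 m and angle between short's own z axis and vertical below 0.15 rad and contact force between short and the fingers below 0.05 N and linear speed of short below 0.03 m/s), for 0.2 s.
At the end, for the whole second after the job is handed in: Tallest canister in pocket two, shortest in pocket three, each on the pocket's floor (within 8 mm in height, 15 mm of its centre), upright within 0.15 rad, released, at rest; the middle-sized one still upright in pocket one, within 25 mm of where it was (all of step 1 and all of step 2 and distance of middle from where it was at the start of the episode below 0.025 m and angle between middle's own z axis and vertical below 0.15 rad); the robot touches nothing.
It fails at once if the tallest canister is let go over pocket two with its foot still above the rack (horizontal distance between tall and pocket2 below 0.045 m and z of tall in the frame of pocket2 above 0.032 m and contact force between tall and the fingers below 0.01 N).
It fails at once if the shortest canister is let go over pocket three with its foot still above the rack (horizontal distance between short and pocket3 below 0.045 m and z of short in the frame of pocket3 above 0.032 m and contact force between short and the fingers below 0.01 N).
It fails at once if the canister in pocket one is moved more than 25 mm or tipped (distance of middle from where it was at the start of the episode above 0.025 m or angle between middle's own z axis and vertical above 0.35 rad).
It fails at once if the capacitor is moved more than 30 mm or tipped (distance of capacitor from where it was at the start of the episode above 0.03 m or angle between capacitor's own z axis and vertical above 0.35 rad).
It fails at once if the oil bottle is moved more than 30 mm or tipped (distance of oil from where it was at the start of the episode above 0.03 m or angle between oil's own z axis and vertical above 0.35 rad).
It also fails if it takes over 61 s, if anything falls off the work surface, if the arm or the gripper's body presses on something with over 40 N, if the wrist force passes 120 N, or if a joint passes its speed limit or range.

ROBOT

A 7-joint arm with a two-finger parallel gripper is mounted at the origin on the work surface. World frame = base frame: x ahead of the robot, y to its left, z up, the work surface at z = 0. Lengths are in mm, angles in rad, forces in N, time in s.
With the tool pointing down it reaches from about 400 to 850 mm from the base axis. Payload 6.9 kg.
Tool frame: the origin (TCP) lies on the centre line of the jaws, within the pads' length; the fingertips stand 19 mm ahead of it and the grasp point (between the pads) is the TCP (ctrl.finger_overhang is the z of the fingertips in the tool frame, in mm); z points along the fingers, y is the line along which they close (so a half turn about z gives the same grasp; the last joint's range is limited). The gripper opens to 85 mm and grips with 20 to 120 N. Pads are 22 mm wide; open, the fingers measure 114 mm over their backs; the gripper's body (76 mm by 85 mm) begins 54 mm behind the grasp point. The pads swing forward as they close: fully open they stand 13 mm farther back than shut.
Start: joints at [-1.198, 0.507, -0.238, 1.5, 0.126, 1.149, -0.155], TCP at [164.798, 602.871, 250.275] pointing down, gripper open.
Joint ranges: [-3.08, 3.08], [-0.24, 2.05], [-1.43, 1.35], [0, 2.5], [-1.52, 4.66], [0.17, 1.96], [-2.89, 2.89]. Speed limits (rad/s): [2.39, 2.39, 3.14, 3.14, 3.14, 3.14, 3.14].

INTERFACE

Orientations are given as a rotation vector (axis times angle).
In Python, from plant import ctrl gives the robot as it stands.
- The arm moves only by the shell command python3 -m jog 'ROWS'. ROWS is JSON, a list of rows, each a list of 5 numbers: the shift along the tool's x, y, z in cm, then the turn about the tool's z in rad, then the closure, from -1 (fully open) to 1 (shut). In form: [[x, y, z, roll, claw], ...]. A call has 1 to 20 rows; each row shifts and turns the commanded pose from where the row before left it, along the tool's axes as they then stand; what a row does not reach is not made up. A row lasts 1/8 s, in which the tool goes at most 62.5 mm and 10.7 degrees, less where a joint would pass 70% of its speed; a pose out of reach is approached as far as the arm can. A call is refused whole if a number of a shift passes 6.25 or a number of a turn 0.188, either way. A call with a gripper value outside its range is refused whole. The fingers move at their own pace and stop on an object; the grip force is fixed at half the most. Time passes only in rows, so rows that do not move let the fingers close. It gives the time, the measured TCP pose, the force, the opening and the grip force at its end, in the units of the state.
- ctrl.read_state(): the state, without advancing time (a new reading comes with each control period).
- ctrl.capture(name): name is "scene" or "top" or "wrist"; returns a dict with "frame" (400x640x3 uint8, red, green, blue), "K" (3x3 intrinsics, pixels), "k1" (the pictures are not rectified: a ray, as slopes to the right and down, at radius r is drawn at 1 + k1 r^2 times it, then the intrinsics apply), "world_from_camera" (4x4, takes a point from camera to world coordinates). Camera axes: x right, y down, z forward; pixel columns grow to the right and rows downward; lengths in mm; the calibration is good to about 2 mm. A picture is of the moment at which its call begins. There is no depth.
- ctrl.close_job(): hands the job in; it is judged then, once.
The state is a dict: "clock": time; "joint_positions": joint angles; "joint_vel": joint speeds; "joint_torque": joint torques, N m; "eef_pos": TCP position; "ee_rot": TCP orientation; "contact_force": force on the tool from outside, world axes, zero at the start; "torque": the same for the moment, N m; "width": finger opening in mm; "grip_force": force on a finger pad.
Only numpy, scipy, OpenCV 4.12 (cv2) and the standard library are available. Lean on these libraries where they do the work, as an engineer would, in place of code of your own. Each camera call takes 0.05 s, during which the arm holds its last target. There are 200 camera calls.

## Working session

There is one attempt and no reset: what is moved stays moved. The work goes in short steps, Python scripts to look and compute and a shell command to move; the robot and the scene stay as the last step left them, time stands still between calls to the robot, and variables do not carry over. Pictures are saved under pics/ and viewed, at most 10 in all, crops included, and the job is handed in when it is done.

```bash
ls; mkdir -p pics; python3 - <<'E'
from plant import ctrl
import cv2,pickle
s=ctrl.read_state()
print(s['clock'],s['eef_pos'],s['ee_rot'],s['width'])
for n in('scene','top'):
    c=ctrl.capture(n);pickle.dump(c,open(n+'.pkl','wb'))
    cv2.imwrite(f'pics/{n}.png',c['frame'][...,::-1]);print(c['k1'],c['world_from_camera'])
E
```

```text
pics
0.0 [164.74438399 602.39942641 249.42371128] [-4.17815533e-01 -3.11348843e+00  2.80052345e-03] 85.59096178183339
0.003704752546431785 [[-2.35677390e-01  5.70969245e-01 -7.86416104e-01  1.23367912e+03]
 [ 9.71816927e-01  1.34054555e-01 -1.93910384e-01  1.98133415e+02]
 [-5.29420445e-03 -8.09952774e-01 -5.86471205e-01  5.76131973e+02]
 [ 0.00000000e+00  0.00000000e+00  0.00000000e+00  1.00000000e+00]]
-0.07289920292391751 [[-2.50408686e-02 -9.92165165e-01  1.22397874e-01  3.66299798e+02]
 [-9.99686125e-01  2.47570170e-02 -3.83960104e-03  2.55052477e+01]
 [ 7.79312154e-04 -1.22455603e-01 -9.92473686e-01  1.08960918e+03]
 [ 0.00000000e+00  0.00000000e+00  0.00000000e+00  1.00000000e+00]]
```

View pics/top.png

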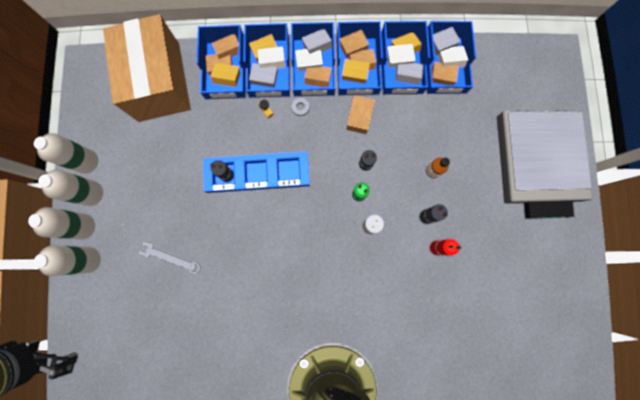

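View pics/scene.png

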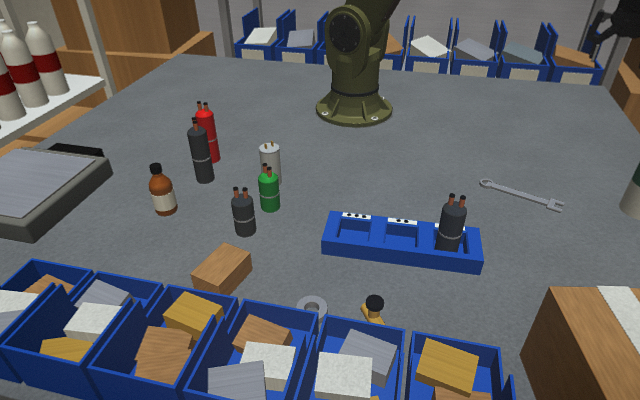

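Candidates: the dark canisters are at scene (201,152) / top (434,213) and scene (244,213) / top (369,160). The red look-alike is at scene (206,133) and the green one at scene (269,190). The third dark canister is already in pocket one, at scene (452,225). The dark one at scene (201,152) is clearly the tallest and the one at (244,213) the shortest. I'll confirm both in an enlarged crop.

```bash
cat > h.py <<'E'
import numpy as np,cv2,pickle
def ray(c,u,v):
    k=np.array([c['k1'],0,0,0,0.])
    p=cv2.undistortPoints(np.array([[[u,v]]],float),np.array(c['K']),k)[0,0]
    T=np.array(c['world_from_camera']);return T[:3,3],T[:3,:3]@[p[0],p[1],1]
def onz(c,u,v,z):
    o,d=ray(c,u,v);return (o+d*(z-o[2])/d[2]).round(1)
def proj(c,P):
    T=np.linalg.inv(c['world_from_camera'])
    return cv2.projectPoints(np.array(P,float).reshape(-1,3),cv2.Rodrigues(T[:3,:3])[0],T[:3,3],np.array(c['K']),np.array([c['k1'],0,0,0,0.]))[0].reshape(-1,2)
def load(n): return pickle.load(open(n+'.pkl','rb'))
E
python3 - <<'E'
from h import *
a=load('scene')['frame'][95:245,180:290,::-1];b=load('top')['frame'][140:260,340:460,::-1];d=load('top')['frame'][145:200,195:315,::-1]
r=lambda x,f:cv2.resize(x,None,fx=f,fy=f,interpolation=cv2.INTER_CUBIC)
o=np.zeros((600,800,3),np.uint8)
x=r(a,4)[:600,:440];o[:x.shape[0],:x.shape[1]]=x
x=r(b,3);o[:360,440:800]=x
x=r(d,3);o[380:380+165,440:800]=x
cv2.imwrite('pics/m.png',o)
E
```

```text
(no output)
```

View pics/m.png

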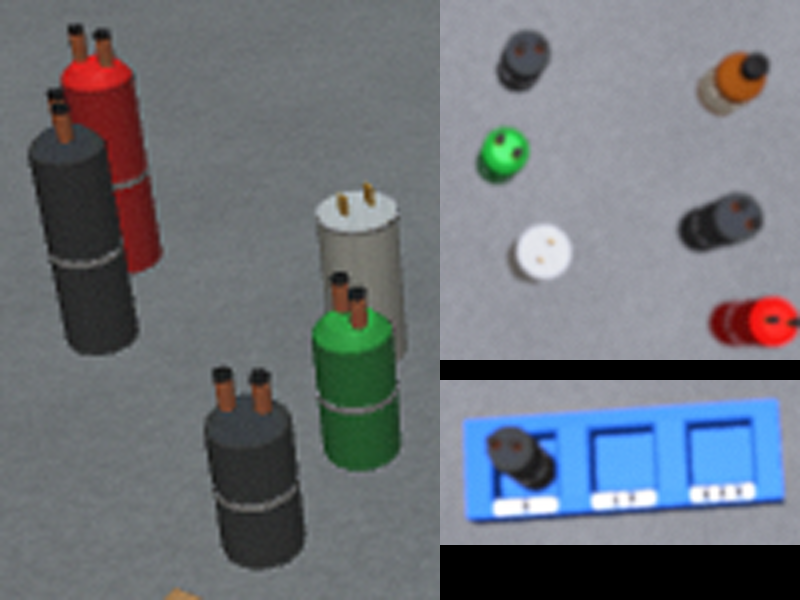

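The crop confirms it. The dark steel tall canister has its shoulder disc at top ≈(439,212) and its foot at scene ≈(205,178). The dark short one has its disc at top ≈(369,158) and its foot at scene ≈(246,231). Dots 1, 2, 3 run left to right on the rack. Next I'll work out positions.

```bash
cat > m.py <<'E'
from h import *
from scipy.optimize import minimize
t,s=load('top'),load('scene')
for n,u,v,z in[('tall',439.3,212.3,133),('short',369,157.7,83),('cap',374.7,223.7,95),('green',362,191,83),('oilcap',445,162,115),('red',451,247.5,133),('mid',341/1-120+ (0),171-1.7,113)]:
    print(n,onz(t,u,v,z))
print('foot tall',onz(s,205.2,178.5,0),'short',onz(s,245.7,231.2,0),'oil',onz(s,165,208,0),'green',onz(s,180+357/4,95+448/4,0))
# rack
ms=[]
for c,(x0,x1,y0,y1) in((t,(195,318,145,200)),(s,(310,495,200,280))):
    h=cv2.cvtColor(c['frame'],cv2.COLOR_RGB2HSV);m=cv2.inRange(h,(100,120,40),(125,255,255))
    w=np.zeros_like(m);w[y0:y1,x0:x1]=m[y0:y1,x0:x1]
    pts=cv2.findNonZero(w);hm=cv2.convexHull(pts)
    ms.append((c,cv2.fillConvexPoly(np.zeros((1600,2560),np.uint8),hm*4+2,1)))
def box(p,c):
    a=p[2];R=np.array([[np.cos(a),-np.sin(a)],[np.sin(a),np.cos(a)]])
    P=[[*(R@[i*46,j*145]+p[:2]),z] for i in(-1,1) for j in(-1,1) for z in(0,35)]
    return cv2.convexHull(((proj(c,P)+.5)*4).astype(np.float32)).round().astype(np.int32)
def cost(p,idx=(0,1)):
    return sum((cv2.fillConvexPoly(np.zeros_like(ms[i][1]),box(p,ms[i][0]),1)!=ms[i][1]).mean()/ms[i][1].mean() for i in idx)
x0=[*onz(t,256,172,35)[:2],0.05]
for idx in((0,1),(0,),(1,)):
    r=minimize(cost,x0,args=(idx,),method='Nelder-Mead',options=dict(initial_simplex=np.array(x0)+np.array([[0,0,0],[10,0,0],[0,10,0],[0,0,.1]]),xatol=.01,fatol=1e-5))
    p=r.x;a=p[2];print(idx,p.round(3),r.fun,'p2',p[:2].round(1),'p3',(p[:2]+90*np.array([np.sin(a),-np.cos(a)])).round(1))
E
python3 m.py
```

```text
tall [ 456.9 -273.2  133. ]
short [ 610.5 -111.5   83. ]
cap [ 435.6 -117.3   95. ]
green [522.4 -89.6  83. ]
oilcap [ 587.4 -302.   115. ]
red [ 369.6 -297.1  133. ]
mid [582.8 270.7 113. ]
foot tall [ 457.2 -275.8    0. ] short [ 615.9 -110.4    0. ] oil [ 583.6 -309.7    0. ] green [528.4 -90.4   0. ]
(0, 1) [5.93578e+02 1.95643e+02 4.70000e-02] 0.04927880951331194 p2 [593.6 195.6] p3 [597.8 105.7]
(0,) [5.94381e+02 1.94763e+02 4.10000e-02] 0.01597794256160841 p2 [594.4 194.8] p3 [598.1 104.8]
(1,) [5.92307e+02 1.96171e+02 4.10000e-02] 0.0051810360356496455 p2 [592.3 196.2] p3 [596.  106.2]
```

```bash
python3 -m jog '[[0,0,0,-0.134,-1],[0,0,0,-0.133,-1],[-3.6,-3.35,0,0,-1],[-3.6,-3.35,0,0,-1],[-3.6,-3.35,0,0,-1],[-3.6,-3.35,0,0,-1],[-3.6,-3.35,0,0,-1],[-3.6,-3.35,0,0,-1],[-3.6,-3.35,0,0,-1],[-3.6,-3.35,0,0,-1],[-3.6,-3.35,0,0,-1],[-3.6,-3.35,0,0,-1],[-3.6,-3.35,0,0,-1],[-3.6,-3.35,0,0,-1],[0,0,0,0,-1]]'
```

```text
clock: 1.98
eef_pos: [599.5, 195.9, 249.1]
ee_rot: [-0.011, -3.141, 0.005]
contact_force: [-0.1, 1.0, -0.8]
width: 85.4
grip_force: 0.0
```

```bash
python3 -m jog '[[1.42,-4.7,0,0,-1],[1.42,-4.7,0,0,-1],[1.42,-4.7,0,0,-1],[1.42,-4.7,0,0,-1],[1.42,-4.7,0,0,-1],[1.42,-4.7,0,0,-1],[1.42,-4.7,0,0,-1],[1.42,-4.7,0,0,-1],[1.42,-4.7,0,0,-1],[1.42,-4.7,0,0,-1],[0,0,0,0,-1],[0,0,0,0,-1]]'; python3 - <<'E'
from plant import ctrl
from h import *
c=ctrl.capture('wrist');pickle.dump(c,open('w1.pkl','wb'))
f=c['frame'].copy()
for P in([457,-274,155],[457,-274,135],[457,-274,0]):
    u,v=proj(c,P)[0];print(P,u,v)
cv2.imwrite('pics/w1.png',f[...,::-1]);print(c['world_from_camera'])
E
```

```text
clock: 3.48
eef_pos: [455.2, -267.7, 250.1]
ee_rot: [0.002, -3.141, -0.002]
contact_force: [1.0, 0.5, 0.4]
width: 85.3
grip_force: 0.0
[457, -274, 155] 315.99352719701005 209.14772228626524
[457, -274, 135] 316.5216417514779 201.53990525426383
[457, -274, 0] 318.7007090837784 170.1466103557639
[[ 2.05146535e-04  9.52505679e-01  3.04520755e-01  3.77722208e+02]
 [ 9.99998974e-01 -6.27216390e-04  1.28819085e-03 -2.68170230e+02]
 [ 1.41800951e-03  3.04520178e-01 -9.52504830e-01  3.73447608e+02]
 [ 0.00000000e+00  0.00000000e+00  0.00000000e+00  1.00000000e+00]]
```

View pics/w1.png

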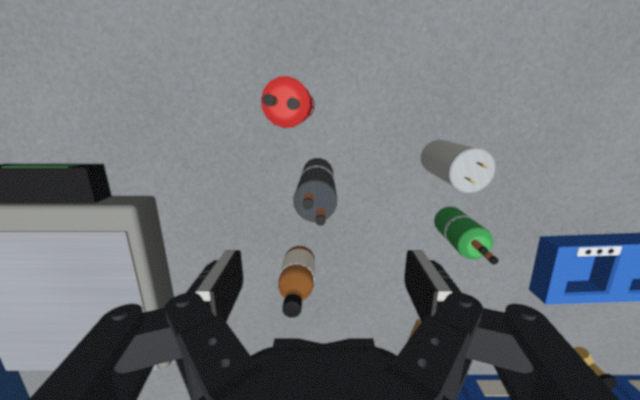

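Wrist view: the tall canister's disc is at (316,198), within a couple of pixels of the prediction. The red one is at (287,102) and the oil bottle at (296,275), both clear of the fingers. I'll go down and grasp.

```bash
python3 -m jog '[[-0.18,-0.63,0,0,-1],[0,0,1.8,0,-1],[0,0,1.8,0,-1],[0,0,1.8,0,-1],[0,0,1.8,0,-1],[0,0,1.8,0,-1],[0,0,1.8,0,-1],[0,0,1.8,0,-1],[0,0,1.7,0,-1],[0,0,0,0,-1],[0,0,0,0,1],[0,0,0,0,1],[0,0,0,0,1],[0,0,0,0,1],[0,0,0,0,1],[0,0,0,0,1],[0,0,0,0,1],[0,0,0,0,1]]'
```

```text
clock: 5.78
eef_pos: [457.3, -275.7, 108.2]
ee_rot: [-0.0, 3.14, -0.001]
contact_force: [0.4, -0.6, 6.2]
width: 40.8
grip_force: 61.3
```

```bash
python3 -m jog '[[0,0,-1.5,0,1],[0,0,-2.5,0,1],[0,0,-2.5,0,1],[0,0,-2.5,0,1],[0,0,-2.5,0,1],[0,0,-2.7,0,1],[0,0,0,0,1]]'; python3 -c "
from plant import ctrl;s=ctrl.read_state();print(s['joint_positions'],s['contact_force'])"
```

```text
clock: 6.65
eef_pos: [457.4, -275.7, 251.3]
ee_rot: [-0.0, 3.138, -0.003]
contact_force: [-0.3, -0.4, -4.4]
width: 40.8
grip_force: 61.6
[ 0.57631851  0.35957662 -0.11263634  1.74249251  0.04613853  1.03837951
  2.01841954] [-0.28122369 -0.39471084 -4.40963188]
```

```bash
python3 -m jog '[[-1.36,4.71,0,0,1],[-1.36,4.71,0,0,1],[-1.36,4.71,0,0,1],[-1.36,4.71,0,0,1],[-1.36,4.71,0,0,1],[-1.36,4.71,0,0,1],[-1.36,4.71,0,0,1],[-1.36,4.71,0,0,1],[-1.36,4.71,0,0,1],[-1.36,4.71,0,0,1],[0,0,0,0.17,1],[0,0,0,0.17,1],[0,0,0,0.17,1],[0,0,0,0.17,1],[0,0,0,0.17,1],[0,0,0,0.17,1],[0,0,0,0.17,1],[0,0,0,0.17,1],[0,0,0,0.168,1],[0,0,0,0,1]]'; python3 - <<'E'
from plant import ctrl
from h import *
from scipy.spatial.transform import Rotation as R
s=ctrl.read_state();print(R.from_rotvec(s['ee_rot']).as_matrix().round(3),s['joint_positions'])
for n in('scene','wrist'):
    c=ctrl.capture(n);pickle.dump(c,open(n+'2.pkl','wb'));cv2.imwrite(f'pics/{n}2.png',c['frame'][...,::-1])
a=cv2.imread('pics/scene2.png')[80:290,310:500];b=cv2.imread('pics/wrist2.png')
cv2.imwrite('pics/c2.png',np.hstack([cv2.resize(a,None,fx=2,fy=2,interpolation=2),cv2.resize(b[:,60:580],(420,323))[:323].repeat(1,0) if 0 else cv2.copyMakeBorder(cv2.resize(b,(420,262)),0,158,0,0,0)]))
E
```

```text
clock: 9.15
eef_pos: [591.8, 195.6, 247.7]
ee_rot: [-2.171, -2.269, 0.004]
contact_force: [0.1, 0.8, -4.4]
width: 40.7
grip_force: 62.3
[[-0.044  0.999 -0.002]
 [ 0.999  0.044 -0.001]
 [-0.001 -0.003 -1.   ]] [-0.46387618  0.50819798  0.17311267  1.50997686 -0.09212795  1.13419458
 -0.22875307]
```

View pics/c2.png

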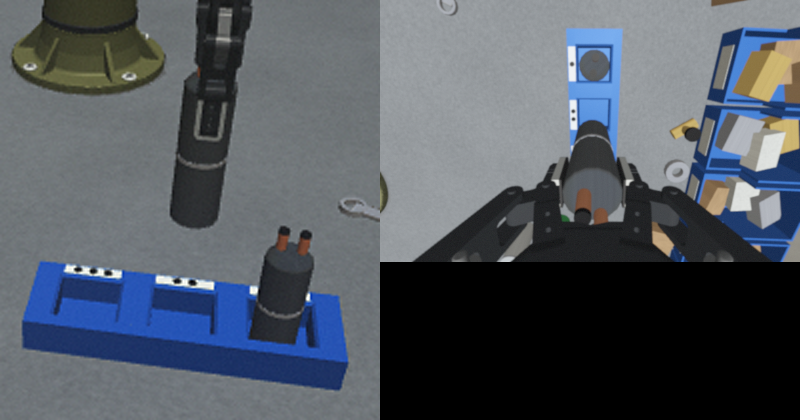

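The canister hangs straight over pocket two. Its foot is at about scene (407,186), with pocket two at (401,228). I'll lower most of the way and verify before entering.

```bash
python3 -m jog '[[0,0.18,1.6,0,1],[0,0,1.6,0,1],[0,0,1.6,0,1],[0,0,1.6,0,1],[0,0,1.6,0,1],[0,0,1.4,0,1],[0,0,0,0,1]]'; python3 - <<'E'
from plant import ctrl
from h import *
c=ctrl.capture('scene')
f=cv2.resize(c['frame'][130:290,310:500,::-1],None,fx=4,fy=4,interpolation=2)
a=.043
R=np.array([[np.cos(a),-np.sin(a)],[np.sin(a),np.cos(a)]])
for k in(0,-90):
    P=[[*(R@[29*i,29*j+k]+[593.3,195.5]),35] for i,j in((1,1),(1,-1),(-1,-1),(-1,1))]
    q=((proj(c,P)-[310,130]+.5)*4).round().astype(int);cv2.polylines(f,[q],True,(0,255,255),1)
z=ctrl.read_state()['eef_pos'];print(z)
t=np.linspace(0,6.28,40)
q=((proj(c,np.c_[z[0]+21*np.cos(t),z[1]+21*np.sin(t),0*t+z[2]-108.2])-[310,130]+.5)*4).round().astype(int);cv2.polylines(f,[q],True,(0,255,0),1)
cv2.imwrite('pics/c3.png',f[40:640])
E
```

```text
clock: 10.12
eef_pos: [593.8, 195.6, 153.9]
ee_rot: [-2.172, -2.268, 0.003]
contact_force: [-0.0, -0.7, -3.8]
width: 40.8
grip_force: 62.2
[594.34523026 195.67396954 154.85730816]
```

View pics/c3.png

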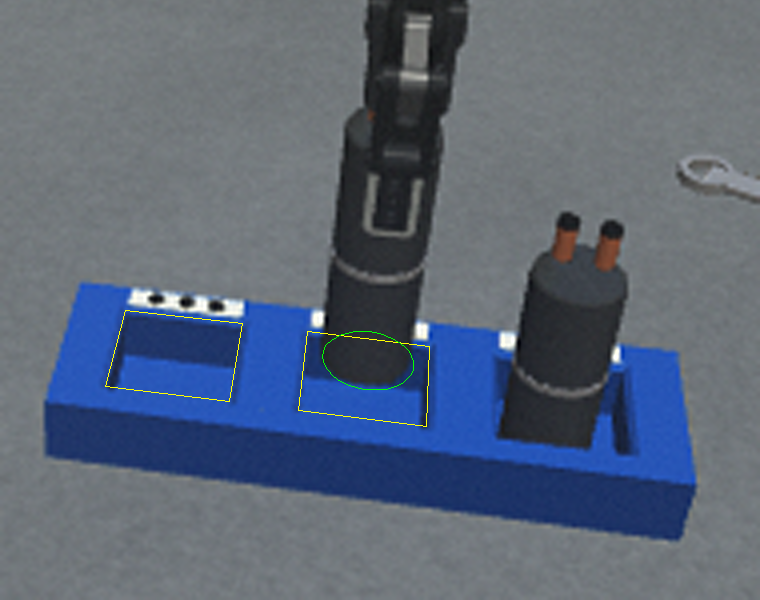

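The pocket overlay matches the image: pocket two's opening is at (300–430, 332–426) in the crop and the foot ellipse sits inside it. I'll lower into the pocket.

```bash
python3 -m jog '[[0,0,0.8,0,1],[0,0,0.8,0,1],[0,0,0.8,0,1],[0,0,0.8,0,1],[0,0,0.5,0,1],[0,0,0.3,0,1],[0,0,0,0,1],[0,0,0,0,1]]'
```

```text
clock: 11.18
eef_pos: [594.6, 195.7, 115.5]
ee_rot: [2.173, 2.268, 0.001]
contact_force: [0.4, -0.7, -4.0]
width: 40.5
grip_force: 62.3
```

```bash
python3 -m jog '[[0,0,0.15,0,1],[0,0,0.1,0,1],[0,0,0,0,1]]'
```

```text
clock: 11.55
eef_pos: [594.6, 195.8, 113.3]
ee_rot: [2.173, 2.269, 0.001]
contact_force: [-0.7, 0.2, 1.6]
width: 40.4
grip_force: 62.9
```

```bash
python3 -m jog '[[0,0,0,0,0],[0,0,0,0,-1],[0,0,0,0,-1],[0,0,0,0,-1],[0,0,0,0,-1],[0,0,-2,0,-1],[0,0,-3,0,-1],[0,0,-3,0,-1],[0,0,-3,0,-1],[0,0,-2.7,0,-1],[0,0,0,0,-1],[0,0,0,0,-1]]';  python3 - <<'E'
from plant import ctrl
from h import *
for n in('scene','top'):
    c=ctrl.capture(n);pickle.dump(c,open(n+'4.pkl','wb'))
f=load('scene4')['frame'][95:245,180:290,::-1];g=load('scene4')['frame'][130:290,310:500,::-1]
r=lambda x,k:cv2.resize(x,None,fx=k,fy=k,interpolation=2)
o=np.zeros((600,800,3),np.uint8);o[:450,:330]=r(f,3);o[:380,330:330+451]=r(g,2.37)[:380,:451]
cv2.imwrite('pics/c4.png',o)
E
```

```text
clock: 13.05
eef_pos: [594.1, 195.7, 249.1]
ee_rot: [-2.173, -2.268, 0.001]
contact_force: [-0.0, 0.3, -1.1]
width: 85.2
grip_force: 0.0Traceback (most recent call last):
  File "<stdin>", line 7, in <module>
ValueError: could not broadcast input array from shape (379,450,3) into shape (380,451,3)
```

```bash
python3 - <<'E'
from h import *
f=load('scene4')['frame'][95:245,180:290,::-1];g=load('scene4')['frame'][130:290,310:500,::-1]
o=np.zeros((450,780,3),np.uint8);o[:,:330]=cv2.resize(f,(330,450));o[:379,330:]=cv2.resize(g,(450,379))
cv2.imwrite('pics/c4.png',o)
E
```

```text
(no output)
```

View pics/c4.png

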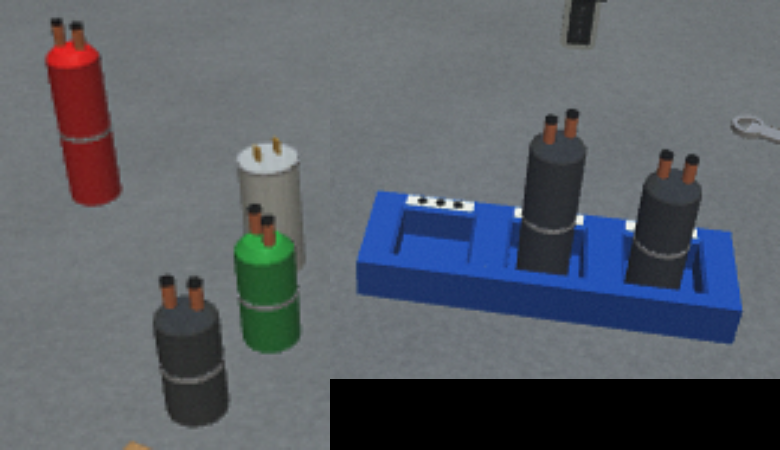

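Tall stands upright in pocket two at crop (550,200). Short is undisturbed at crop (190,355), with green clear of it at (268,290). I'll fetch short next.

```bash
python3 -m jog '[[0,0,0,-0.17,-1],[0,0,0,-0.17,-1],[0,0,0,-0.17,-1],[0,0,0,-0.17,-1],[0,0,0,-0.17,-1],[0,0,0,-0.17,-1],[0,0,0,-0.17,-1],[0,0,0,-0.17,-1],[0,0,0,-0.168,-1],[-0.24,-3.83,0,0,-1],[-0.24,-3.83,0,0,-1],[-0.24,-3.83,0,0,-1],[-0.24,-3.83,0,0,-1],[-0.24,-3.83,0,0,-1],[-0.24,-3.83,0,0,-1],[-0.24,-3.83,0,0,-1],[-0.24,-3.83,0,0,-1],[0,0,0,0,-1],[0,0,0,0,-1]]'; python3 - <<'E'
from plant import ctrl
from h import *
c=ctrl.capture('wrist');pickle.dump(c,open('w5.pkl','wb'))
f=c['frame'][...,::-1].copy();t=np.linspace(0,6.28,40)
for z,r in((0,21),(77,21)):
    cv2.polylines(f,[proj(c,np.c_[613+r*np.cos(t),-111+r*np.sin(t),0*t+z]).round().astype(int)],True,(0,255,255),1)
cv2.imwrite('pics/w5.png',cv2.resize(f[80:330,190:450],None,fx=2.4,fy=2.4,interpolation=2))
E
```

```text
clock: 15.52
eef_pos: [613.4, -110.0, 248.9]
ee_rot: [0.0, -3.14, -0.002]
contact_force: [0.8, -0.0, 0.7]
width: 85.5
grip_force: 0.0
```

View pics/w5.png

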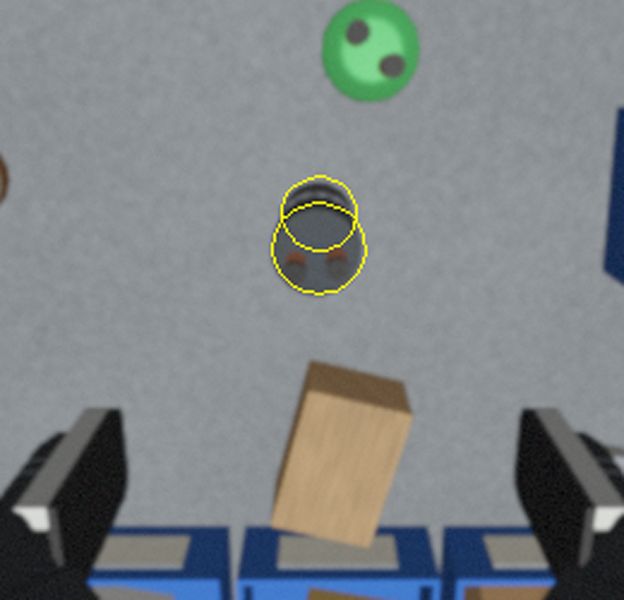

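The overlay sits on the short canister at crop (319,248), so I'll descend to z≈60 and grasp.

```bash
python3 -m jog '[[0,-0.1,1.9,0,-1],[0,0,1.9,0,-1],[0,0,1.9,0,-1],[0,0,1.9,0,-1],[0,0,1.9,0,-1],[0,0,1.9,0,-1],[0,0,1.9,0,-1],[0,0,1.9,0,-1],[0,0,1.9,0,-1],[0,0,1.8,0,-1],[0,0,0,0,-1],[0,0,0,0,1],[0,0,0,0,1],[0,0,0,0,1],[0,0,0,0,1],[0,0,0,0,1],[0,0,0,0,1],[0,0,0,0,1],[0,0,0,0,1]]'
```

```text
clock: 17.95
eef_pos: [614.3, -112.0, 61.9]
ee_rot: [0.0, 3.14, -0.001]
contact_force: [-1.8, 0.2, 6.3]
width: 40.7
grip_force: 60.5
```

```bash
python3 -m jog '[[0,0,-1.5,0,1],[0,0,-2.5,0,1],[0,0,-2.5,0,1],[0,0,-2.5,0,1],[0,0,-2.5,0,1],[0,0,-2.5,0,1]]'; python3 -m jog '[[0.27,3.62,0,0,1],[0.27,3.62,0,0,1],[0.27,3.62,0,0,1],[0.27,3.62,0,0,1],[0.27,3.62,0,0,1],[0.27,3.62,0,0,1],[0,0,0,0.17,1],[0,0,0,0.17,1],[0,0,0,0.17,1],[0,0,0,0.17,1],[0,0,0,0.17,1],[0,0,0,0.17,1],[0,0,0,0.17,1],[0,0,0,0.17,1],[0,0,0,0.168,1],[0,0,0,0,1],[0,0,0,0,1]]'
```

```text
clock: 18.7
eef_pos: [613.3, -111.5, 202.1]
ee_rot: [0.001, -3.141, -0.0]
contact_force: [0.6, 0.8, -2.9]
width: 40.6
grip_force: 61.1
clock: 20.82
eef_pos: [597.3, 105.7, 201.0]
ee_rot: [-2.169, -2.273, 0.0]
contact_force: [1.0, 0.4, -2.8]
width: 40.6
grip_force: 61.2
```

```bash
python3 -m jog '[[0,0,1.6,0,1],[0,0,1.6,0,1],[0,0,1.6,0,1],[0,0,1.6,0,1],[0,0,1.6,0,1],[0,0,0.9,0,1],[0,0,0,0,1]]'; python3 - <<'E'
from plant import ctrl
from h import *
c=ctrl.capture('scene')
f=cv2.resize(c['frame'][130:290,310:500,::-1],None,fx=3,fy=3,interpolation=2)
a=.043
R=np.array([[np.cos(a),-np.sin(a)],[np.sin(a),np.cos(a)]])
P=[[*(R@[29*i,29*j-90]+[593.3,195.5]),35] for i,j in((1,1),(1,-1),(-1,-1),(-1,1))]
cv2.polylines(f,[((proj(c,P)-[310,130]+.5)*3).round().astype(int)],True,(0,255,255),1)
z=ctrl.read_state()['eef_pos'];t=np.linspace(0,6.28,40)
cv2.polylines(f,[((proj(c,np.c_[z[0]+21*np.cos(t),z[1]+21*np.sin(t),0*t+z[2]-61.9])-[310,130]+.5)*3).round().astype(int)],True,(0,255,0),1)
cv2.imwrite('pics/c6.png',f)
E
```

```text
clock: 21.7
eef_pos: [597.2, 105.5, 111.0]
ee_rot: [-2.173, -2.268, 0.002]
contact_force: [0.5, 0.5, -3.5]
width: 40.7
grip_force: 61.3
```

View pics/c6.png

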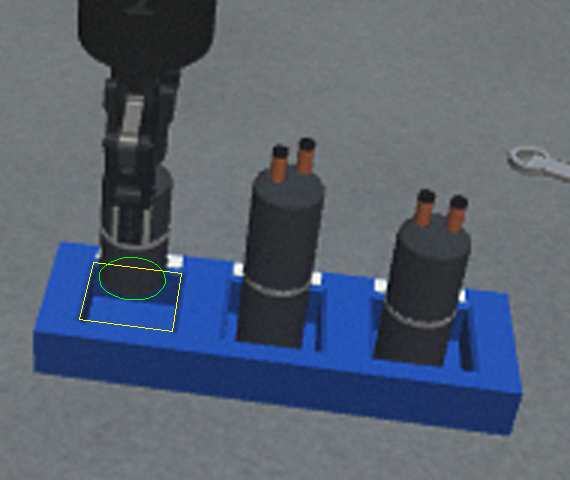

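The foot at (133,280) is inside pocket three's outline, so I'll lower it.

```bash
python3 -m jog '[[0,0,0.8,0,1],[0,0,0.8,0,1],[0,0,0.8,0,1],[0,0,0.8,0,1],[0,0,0.5,0,1],[0,0,0.3,0,1],[0,0,0.2,0,1],[0,0,0,0,1],[0,0,0,0,1]]'
```

```text
clock: 22.88
eef_pos: [597.6, 105.5, 70.0]
ee_rot: [2.173, 2.268, 0.0]
contact_force: [0.1, 0.3, -3.2]
width: 40.4
grip_force: 61.3
```

```bash
python3 -m jog '[[0,0,0.2,0,1],[0,0,0.1,0,1],[0,0,0,0,1]]'
```

```text
clock: 23.25
eef_pos: [597.5, 105.5, 66.9]
ee_rot: [2.173, 2.269, 0.0]
contact_force: [-1.4, -0.8, -1.7]
width: 40.6
grip_force: 61.5
```

Just touching the floor. I'll release and retreat.

```bash
python3 -m jog '[[0,0,0.05,0,1],[0,0,0,0,0],[0,0,0,0,-1],[0,0,0,0,-1],[0,0,0,0,-1],[0,0,0,0,-1],[0,0,-2,0,-1],[0,0,-3,0,-1],[0,0,-3,0,-1],[0,0,-4,0,-1],[0,0,-4,0,-1],[0,0,-2,0,-1],[0,0,0,0,-1],[0,0,0,0,-1],[0,0,0,0,-1],[0,0,0,0,-1]]';  python3 - <<'E'
from plant import ctrl
import cv2
c=ctrl.capture('scene')
cv2.imwrite('pics/c7.png',cv2.resize(c['frame'][90:290,140:500,::-1],None,fx=2,fy=2,interpolation=2))
E
```

```text
clock: 25.25
eef_pos: [597.1, 105.5, 245.3]
ee_rot: [-2.173, -2.268, 0.002]
contact_force: [-0.6, 1.3, -0.2]
width: 85.4
grip_force: 0.0
```

View pics/c7.png

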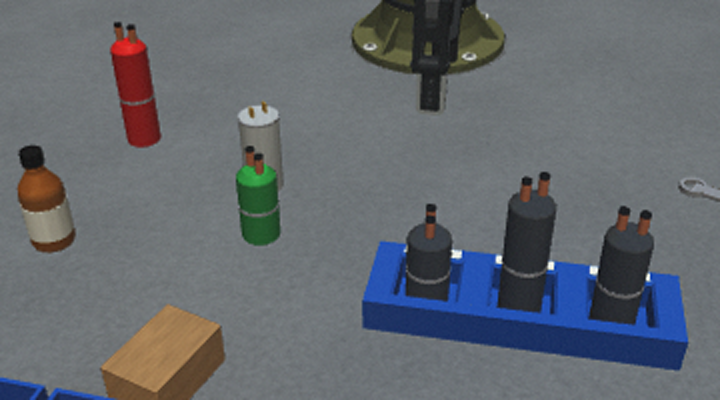

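All three canisters stand upright in their pockets: short at (428,260), tall at (527,250), middle at (622,270). The bystanders are unmoved and the gripper is clear.

```bash
python3 -c "
from plant import ctrl;print(ctrl.close_job())"
```

```text
the job is handed in; nothing more can be done
None
```

I stood the tallest canister in pocket two, then the shortest in pocket three, and handed the job in at about 25 s; the last picture shows both upright and nothing else moved, but the hand-in returned no verdict.

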